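# Dial in the code of the bedside medicine safe and open it

## Robot

A 7-joint arm with a two-finger parallel gripper is mounted at the origin on the work surface. World frame = base frame: x ahead of the robot, y to its left, z up, the work surface at z = 0. Lengths are in mm, angles in rad, forces in N, time in s.
With the tool pointing down it reaches from about 400 to 875 mm from the base axis. Payload 4.4 kg.
Tool frame: the origin (TCP) lies at the very end of the fingers, on their centre line; the grasp point (between the pads) lies 19 mm behind it (ctrl.pinch_z is the z of the grasp point in the tool frame, in mm); z points along the fingers, x is the direction in which the jaws open and shut, and the axes are right-handed (so a half turn about z gives the same grasp; the last joint's range is limited). The gripper opens to 85 mm and grips with 20 to 120 N. Pads are 22 mm wide; open, the fingers measure 114 mm over their backs; the gripper's body (76 mm by 85 mm) begins 54 mm behind the grasp point. The pads swing forward as they close: fully open they stand 13 mm farther back than shut.
Start: joints at [1.253, 0.628, 0.038, 1.517, -0.027, 0.996, -0.02], TCP at [161.973, -629.51, 231.313] pointing down, gripper open.
Joint ranges: [-3.06, 3.06], [-0.37, 2.12], [-1.25, 1.32], [0.18, 2.47], [-1.1, 4.24], [0.23, 1.98], [-2.94, 2.94]. Speed limits (rad/s): [2.57, 2.57, 3.14, 3.14, 3.14, 3.14, 3.14].

## Interface

Orientations are given as [roll, pitch, yaw] about the fixed x, y, z axes, in that order (R = Rz(yaw) Ry(pitch) Rx(roll)).
In Python, from cell import sensors, get_image, order, ctrl gives the robot as it stands.
- The arm moves only by the tool arm_command, never from a script. Its argument "rows" is a list that holds one entry, the list of rows, each a list of 6 numbers: the shift along the tool's x, y, z in mm, then the turn, a rotation vector about the tool's x, y, z in degrees. A call has 1 to 20 rows; each row is the pose to reach, as a shift and turn from the pose commanded when the call began, along the tool's axes at that moment; what a row does not reach only later rows make up. A row lasts 1/12 s, in which the tool goes at most 41.7 mm and 7.16 degrees, less where a joint would pass 70% of its speed; a pose out of reach is approached as far as the arm can. A call with a gripper value outside its range is refused whole. "claw" is the opening, from -1 (shut) to 1 (fully open), set as the call begins (left out, the last holds). The fingers move at their own pace and stop on an object; the grip force is fixed at half the most. Time passes only in rows, so rows that repeat a pose let the fingers close. It gives the time, the measured TCP pose, the force and the opening at its end, in the units of the state.
- sensors.read_state(): the state, without advancing time (a new reading comes with each control period).
- get_image(name): name is "scene" or "top"; returns a dict with "pixels" (420x560x3 uint8, red, green, blue), "z_map" (420x560 float32, mm along the optical axis (not along the pixel's ray), 0 where there is no reading), "K" (3x3 intrinsics, pixels), "pose" (4x4, takes a point from camera to world coordinates). Camera axes: x right, y up, looking along -z (the intrinsics and any distortion apply to the point x, -y, -z); pixel columns grow to the right and rows downward; lengths in mm; the calibration is good to about 2 mm. A picture is of the moment at which its call begins.
- order.finish_job(): hands the job in, once; it reports no verdict.
The state is a dict: "clock": time; "qpos": joint angles; "qd": joint speeds; "tau": joint torques, N m; "eef_pos": TCP position; "tool_rot": TCP orientation; "force": force on the tool from outside, world axes, zero at the start; "torque": the same for the moment, N m; "width": finger opening in mm.
Only numpy, scipy, OpenCV 4.12 (cv2) and the standard library are available. Lean on these libraries where they do the work, as an engineer would, in place of code of your own. Each camera call takes 0.05 s, during which the arm holds its last target.

## Task

Unlock the medicine safe: roll the left thumbwheel to 3 and the right one to 4 by pressing lightly on top and dragging, without moving the middle wheel, which already stands at 6, so that the code 3-6-4 sits centred at the pointers. Only then slide the lid fully open towards the back and leave it so, with the code still set and the other things on the nightstand left where they are.

Things in the scene. Friction and masses are not known exactly. Their poses are not given: they have to be found in the camera images.
- safe: Grey fixed medicine safe, 160 (x) by 260 (y) mm, deck 85 mm high. Origin under its middle; x from front to back (away from the robot), y to its left. Thumbwheels left, middle, right stand in deck slots at y 0.10, 0.06, 0.02, axle along y at x = 0. The numeral at the very top, in line with the white pointer posts (12 mm tall) between the wheels, is the set one. Right of them the sliding lid covers a pill organizer.
- wheel_left_top (a point): Nominal top of the left thumbwheel, at safe (0, 0.10, 0.107), 22 mm above the deck. The real top is up to 4 mm higher or lower, different per wheel and start, unmeasured: feel for it. Sprung: sinks 1 mm per 5 N pressed, 6 mm at most. Wheel: radius 32 mm, 18 mm wide, white rim, dark numerals 0 to 7, upright seen from the front.
- wheel_middle_top (a point): Nominal top of the middle thumbwheel, at safe (0, 0.06, 0.107), 22 mm above the deck. The real top is up to 4 mm higher or lower, different per wheel and start, unmeasured: feel for it. Sprung: sinks 1 mm per 5 N pressed, 6 mm at most. Already at its 6; to be left alone.
- wheel_right_top (a point): Nominal top of the right thumbwheel, at safe (0, 0.02, 0.107), 22 mm above the deck. The real top is up to 4 mm higher or lower, different per wheel and start, unmeasured: feel for it. Sprung: sinks 1 mm per 5 N pressed, 6 mm at most. All wheels: 6 to 9 N of press, dragged level, rolls without much slip; under about 4 N slips, over 15 N damages.
- wheel_left (a joint): Angle of the left thumbwheel, rad: numeral x 0.7854, so 0 with numeral 0 at the very top and 2.356 with 3 there. Grows as the wheel's top is rolled along safe +x (numerals go up), falls towards -x. Endless: a full turn adds 6.283 for the same numeral. Stiff: the rim needs about 2.5 N of drag; no clicks, stays where left. 1 mm of rim travel is 0.031 rad.
- wheel_middle (a joint): Angle of the middle thumbwheel, rad: numeral x 0.7854, so 0 with numeral 0 at the very top and 4.712 with 6 there. Grows as the wheel's top is rolled along safe +x (numerals go up), falls towards -x. Endless: a full turn adds 6.283 for the same numeral. Stiff: the rim needs about 2.5 N of drag; no clicks, stays where left. 1 mm of rim travel is 0.031 rad.
- wheel_right (a joint): Angle of the right thumbwheel, rad: numeral x 0.7854, so 0 with numeral 0 at the very top and 3.142 with 4 there. Grows as the wheel's top is rolled along safe +x (numerals go up), falls towards -x. Endless: a full turn adds 6.283 for the same numeral. Stiff: the rim needs about 2.5 N of drag; no clicks, stays where left. 1 mm of rim travel is 0.031 rad.
- lid (a joint): Aluminium sliding lid over the well, 158 x 98 mm, its top level with the deck (84 mm high). Value in m: 0 shut, 0.08 fully open against its stop; grows as the lid slides along the safe's +x. Sliding needs about 2.5 N and it stays where it is left.
- lid_ridge (a point): Centre of the raised straight ridge on the lid by which it is pushed or pinched: 12 mm thick (along safe x), 70 mm long (y), standing 26 mm above the lid. The point lies 13 mm above the lid's top; it moves with the lid. With the lid shut it is at safe (-0.045, -0.0775, 0.097).
- tumbler: Bystander: green plastic tumbler standing upside down, 74 mm across at its mouth (below), 100 mm tall, origin under its centre; beside the wheels' side of the safe
- saucer: Bystander: white ceramic saucer, 110 mm across, 16 mm tall, origin under its centre; beside the lid's side of the safe
- fob: Bystander: small aluminium pill fob lying on the safe's deck behind the wheels, 14 mm thick, 46 mm long plus a wire ring, origin under its centre
- glasses_case: Bystander: black spectacle case, 60 x 160 x 36 mm, origin under its centre; in front of the safe

How it is judged:
By the outcome, as a careful person would: the job done as asked, in the order asked, and still so for the second after the job is handed in, with the robot touching nothing.
It also fails if it takes over 72 s, if anything falls off the work surface, if the arm or the gripper's body presses on something with over 40 N, if the wrist force passes 120 N, or if a joint passes its speed limit or range.

## Working session

There is one attempt and no reset: what is moved stays moved. The work goes in short steps, Python scripts to look and compute and a tool call to move; the robot and the scene stay as the last step left them, time stands still between calls to the robot, and variables do not carry over. Pictures are saved under pics/ and viewed, and the job is handed in when it is done.

Besides the shell and the picture viewer there is one more tool, called after "Emit:" by a JSON object that holds its "fn" and its "kwargs". arm_command: Moves the arm, as the interface text tells. Its arguments: {"type":"object","properties":{"rows":{"type":"array","items":{"type":"array","items":{"type":"array","items":{"type":"number"}}}},"claw":{"type":"number"}},"required":["rows"]}

```bash
ls; mkdir -p pics
python3 - <<'E'
from cell import sensors, get_image, order, ctrl
import cv2,numpy as np
print(sensors.read_state()); print(ctrl.pinch_z)
for n in ("scene","top"):
    d=get_image(n); cv2.imwrite(f"pics/{n}0.png",d["pixels"][:,:,::-1]); np.savez(f"pics/{n}0.npz",**d)
    print(n,d["K"],d["pose"])
E
```

```text
pics
{'clock': 0.0, 'qpos': array([ 1.25317383,  0.62934025,  0.03844326,  1.51842147, -0.0270192 ,
        0.99625405, -0.02001823]), 'qd': array([-0.00156329,  0.00026743, -0.00039996,  0.00012844, -0.00046406,
        0.0015299 , -0.0007911 ]), 'tau': array([-3.63999670e-04, -5.63410485e+01,  1.22645460e+00, -1.93440682e+01,
        1.10993240e-02,  1.05964343e-02,  4.96784438e-06]), 'eef_pos': array([ 161.83252023, -628.87178155,  230.37580174]), 'tool_rot': array([ 3.14158221e+00,  1.90518768e-03, -1.31900478e+00]), 'force': array([-0.45510678, -0.03900656,  0.57287328]), 'torque': array([-0.00660864, -0.01952364, -0.02530062]), 'width': 85.37488695089573}
-18.700000000000003
scene [[515.21591785   0.         271.4321514 ]
 [  0.         515.21591785 201.15900399]
 [  0.           0.           1.        ]] [[ 4.80509058e-01 -7.23108049e-01  4.96211442e-01  1.00795545e+03]
 [ 8.76975560e-01  3.92969567e-01 -2.76566061e-01 -2.01511412e+02]
 [ 4.99114892e-03  5.68057804e-01  8.22973523e-01  8.29181626e+02]
 [ 0.00000000e+00  0.00000000e+00  0.00000000e+00  1.00000000e+00]]
top [[478.9806434    0.         281.18241418]
 [  0.         478.9806434  205.20500632]
 [  0.           0.           1.        ]] [[-2.20495218e-02  9.93454637e-01 -1.12078999e-01  4.23349237e+02]
 [-9.99688351e-01 -2.32216113e-02 -9.16288902e-03  2.65491857e+01]
 [-1.17055695e-02  1.11842032e-01  9.93657053e-01  1.18596973e+03]
 [ 0.00000000e+00  0.00000000e+00  0.00000000e+00  1.00000000e+00]]
```

View pics/scene0.png

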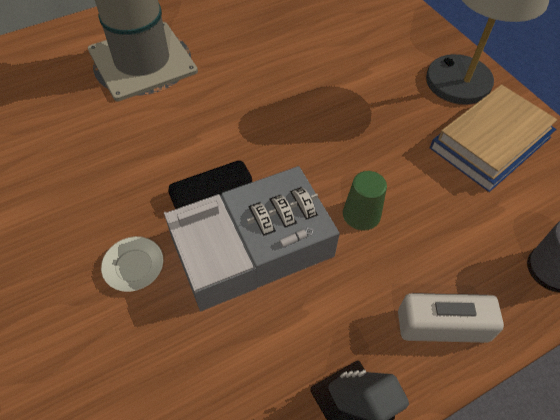

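View pics/top0.png

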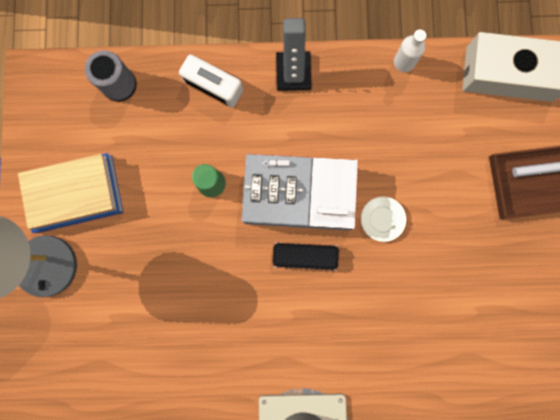

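```bash
cat > h.py <<'E'
import numpy as np,cv2
def load(n): return np.load(f"pics/{n}.npz")
def unproj(d,u,v,z=None):
    K=d["K"];T=d["pose"]
    if z is None: z=float(d["z_map"][int(round(v)),int(round(u))])
    p=np.array([(u-K[0,2])/K[0,0]*z,-(v-K[1,2])/K[1,1]*z,-z,1]); return (T@p)[:3]
def cloud(d):
    z=d["z_map"];K=d["K"];v,u=np.mgrid[:z.shape[0],:z.shape[1]]
    P=np.stack([(u-K[0,2])/K[0,0]*z,-(v-K[1,2])/K[1,1]*z,-z],-1)
    return P@d["pose"][:3,:3].T+d["pose"][:3,3]
def proj(d,p):
    T=d["pose"];c=T[:3,:3].T@(np.asarray(p,float)-T[:3,3]);K=d["K"]
    return np.array([K[0,0]*c[0]/-c[2]+K[0,2],K[1,1]*-c[1]/-c[2]+K[1,2]])
E
python3 - <<'E'
from h import *
for n,pts in (("top0",[(303,410),(540,365),(305,256),(281,190),(335,185),(207,180),(383,219),(278,163)]),("scene0",[(140,60),(250,170),(240,180),(210,240),(130,265),(367,182),(210,190)])):
    d=load(n)
    for u,v in pts: print(n,u,v,unproj(d,u,v).round(0))
    print(proj(d,(0,0,0)),proj(d,(162,-629,230)))
    s=cv2.resize(d["pixels"][:,:,::-1][140:270,220:420] if n[0]=='t' else d["pixels"][:,:,::-1][150:320,90:350],None,fx=3 if n[0]=='s' else 4,fy=3 if n[0]=='s' else 4,interpolation=cv2.INTER_CUBIC); cv2.imwrite(f"pics/{n}_z.png",s)
E
```

```text
top0 303 410 [69. -3.  8.]
top0 540 365 [ 160. -570.    4.]
top0 305 256 [430. -17.  38.]
top0 281 190 [583.  36.  88.]
top0 335 185 [592. -89.  87.]
top0 207 180 [607. 205. 106.]
top0 383 219 [ 517. -213.    3.]
top0 278 163 [644.  42.  97.]
[302.25958526 439.2840618 ] [633.26519137 389.19850723]
scene0 140 60 [ 62. -16.  55.]
scene0 250 170 [419.  76.  -0.]
scene0 240 180 [456.  36.  34.]
scene0 210 240 [579. -79.  85.]
scene0 130 265 [ 513. -213.    7.]
scene0 367 182 [613. 211. 100.]
scene0 210 190 [450. -25.  34.]
[141.72175063  60.93206573] [-237.12023286  134.14702456]
```

```bash
ls pics
python3 - <<'E'
from h import *
for n in ("top0","scene0"):
    d=load(n);C=cloud(d);z=d["z_map"]
    m=(z>0)&(C[...,2]>70)&(C[...,2]<95)&(C[...,0]>400)&(C[...,0]<850)&(abs(C[...,1])<220)
    # deck points
    P=C[m]; print(n,m.sum(),np.histogram(P[:,2],bins=np.arange(70,96,2.5)))
    mm=m&(C[...,2]>78)&(C[...,2]<91)
    k,l,st,ce=cv2.connectedComponentsWithStats(mm.astype(np.uint8))
    for i in range(1,k):
        if st[i,4]>200:
            Q=C[l==i]; r=cv2.minAreaRect(Q[:,:2].astype(np.float32)); print(st[i],r,Q[:,2].mean())
E
```

```text
scene0.npz
scene0.png
scene0_z.png
top0.npz
top0.png
top0_z.png
top0 7023 (array([  97,   64,   76,  198, 1194, 2745, 2039,  454,   65,   91]), array([70. , 72.5, 75. , 77.5, 80. , 82.5, 85. , 87.5, 90. , 92.5, 95. ]))
[ 242  154  115   75 6600] ((581.1964721679688, -6.481414794921875), (260.4734802246094, 160.76361083984375), 85.28482055664062) 84.32550925965137
scene0 11635 (array([ 329,  162,  265,  204, 1453, 5995, 2563,  247,  187,  230]), array([70. , 72.5, 75. , 77.5, 80. , 82.5, 85. , 87.5, 90. , 92.5, 95. ]))
[  164   167   176   126 10322] ((581.4982299804688, -3.8873291015625), (259.9587707519531, 162.37338256835938), 85.27595520019531) 84.09347716444412
```

View pics/scene0_z.png

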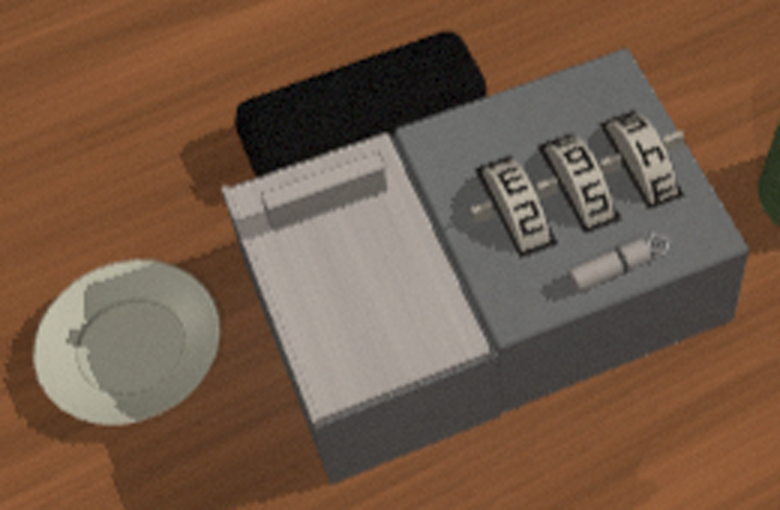

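View pics/top0_z.png

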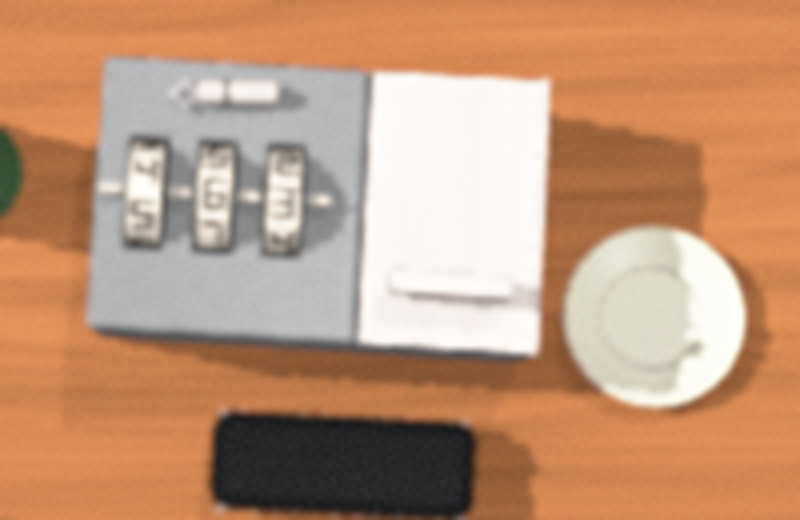

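```bash
cat >> h.py <<'E'
YAW=np.radians(-4.72); O=np.array([581.3,-5.0,0])
RS=np.array([[np.cos(YAW),-np.sin(YAW),0],[np.sin(YAW),np.cos(YAW),0],[0,0,1]])
def s2w(p,O=O): return RS@np.asarray(p,float)+O
def unwrap(d,y,top,O=O,span=70):
    a=np.radians(np.arange(-span,span+.1,1)); yy=np.arange(-12,12.1,0.5)
    mx=np.zeros((len(a),len(yy)),np.float32);my=mx.copy()
    for i,t in enumerate(a):
        for j,q in enumerate(yy):
            u=proj(d,s2w((32*np.sin(t),y-q,top-32+32*np.cos(t)),O)); mx[i,j],my[i,j]=u
    return cv2.remap(d["pixels"][:,:,::-1],mx,my,cv2.INTER_CUBIC)[::-1] # row0=back, col left = +y
def sheet(names,tops,fn,Os):
    rows=[]
    for n,Oo in zip(names,Os):
        d=load(n)
        for y,t in zip((100,60,20),tops):
            im=cv2.resize(unwrap(d,y,t,Oo),(120,560),interpolation=cv2.INTER_CUBIC)
            for deg in range(-70,71,10): cv2.line(im,(0,int((70-deg)*4)),(6 if deg else 119,int((70-deg)*4)),(0,0,255),1)
            rows.append(im);rows.append(np.zeros((560,8,3),np.uint8))
    cv2.imwrite(fn,np.hstack(rows))
E
python3 - <<'E'
from h import *
for n in ("top0","scene0"):
    d=load(n);C=cloud(d);z=d["z_map"];S=(C-O)@RS
    m=(abs(S[...,0])<75)&(S[...,2]>80)&(S[...,2]<88)
    for lo,hi in((-125,-35),(0,125)):
        q=m&(S[...,1]>lo)&(S[...,1]<hi);print(n,'plane z',np.median(S[q][:,2]))
    e=(S[...,2]>79)&(S[...,2]<90)
    # edges
    for nm,ax,o in (("x",0,1),("y",1,0)):
        q=e&(abs(S[...,o])<(110 if ax==0 else 60)); v=S[q][:,ax]; print(nm,np.percentile(v,[0.5,99.5]),v.min(),v.max())
    for y in (100,60,20):
        q=(abs(S[...,1]-y)<9)&(abs(S[...,0])<6)&(S[...,2]>92); print(' top y',y,np.round(S[q][:,2].mean(),1),q.sum(),S[q][:,2].std().round(1))
        q=(abs(S[...,1]-y)<16)&(S[...,2]>92)&(abs(S[...,0])<35); P=S[q]
        from scipy.optimize import least_squares
        r=least_squares(lambda p:np.hypot(P[:,0]-p[0],P[:,2]-p[1])-32,[0,75],loss='soft_l1');print('  fit',r.x, P[:,1].mean(), 'top',r.x[1]+32)
    q=(abs(S[...,1]+77.5)<45)&(S[...,2]>95);print('ridge',S[q].mean(0),S[q].min(0),S[q].max(0))
    q=(abs(S[...,1]-60)<60)&(S[...,2]>91)&(S[...,0]>40);print('fob',S[q].mean(0),S[q].min(0),S[q].max(0))
sheet(["top0","scene0"],[107]*3,"pics/uw0.png",[O,O])
E
```

```text
top0 plane z 83.83212866672397
top0 plane z 84.70957970340362
x [-79.56841556 298.70628102] -80.36273709531618 307.4891114416902
y [-130.17873477  193.51793177] -131.7188991548277 233.65550158343524
 top y 100 106.4 40 1.8
  fit [-0.40988937 74.5376186 ] 98.71681238958756 top 106.53761859519832
 top y 60 106.1 41 1.9
  fit [6.3524243e-02 7.4201202e+01] 58.559849969874975 top 106.20120201737107
 top y 20 106.0 41 1.9
  fit [-0.25552009 74.38310365] 18.541749688319737 top 106.38310365087486
ridge [-45.92044645 -78.2071643  108.65814761] [ -52.01264787 -113.18165595   95.15917822] [-39.28958351 -43.69502766 115.76971477]
fob [299.27427458  32.94939015 145.79377308] [51.13825229  5.19321685 91.09104687] [376.37377583 119.95468219 188.31874221]
scene0 plane z 83.48355852370054
scene0 plane z 84.67811652545333
x [-538.3053626   313.48085636] -584.0460581580651 343.9677278515228
y [-127.96886779  214.82116813] -128.8569852353216 244.93908367066717
 top y 100 104.5 69 3.9
  fit [-0.36083611 74.00118065] 99.40325309412863 top 106.00118064716386
 top y 60 104.6 73 3.5
  fit [-0.30211215 73.65429127] 59.610121621090286 top 105.65429127279741
 top y 20 104.9 69 3.0
  fit [-0.4369046  73.66746524] 19.870604968057954 top 105.66746524096176
ridge [-434.93036459  -71.99328739  143.50325197] [-596.09399532 -111.22319512   95.02040592] [-36.97644744 -32.50256734 209.6745055 ]
fob [318.27087869  29.32212764 154.84666246] [52.90436693  6.6956601  91.05120888] [374.8939744   89.41703907 187.58454558]
```

View pics/uw0.png

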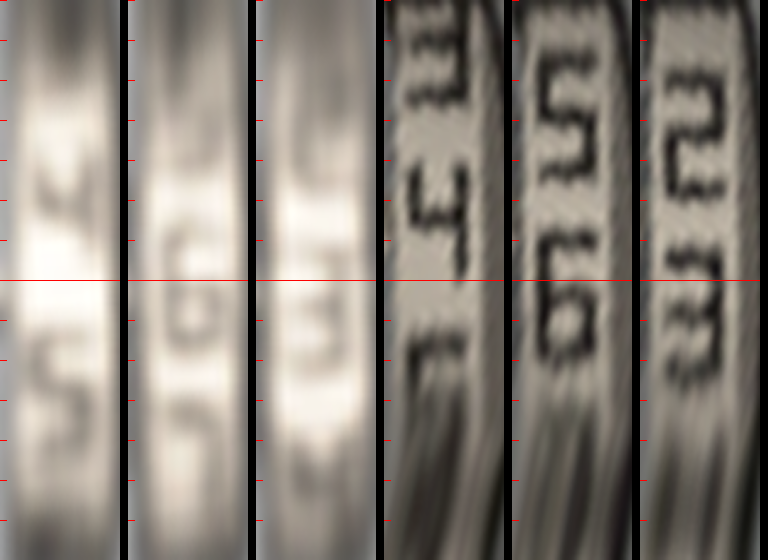

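```bash
cat >> h.py <<'E'
from scipy.spatial.transform import Rotation as R
RT=np.column_stack([-RS[:,1],-RS[:,0],[0,0,-1.]]) # wanted tool
def goto(p_s):
    from cell import sensors
    s=sensors.read_state(); M=R.from_euler('xyz',s['tool_rot'])
    t=s2w(p_s); sh=M.inv().apply(t-s['eef_pos']); rv=(M.inv()*R.from_matrix(RT)).as_rotvec(degrees=True)
    print('t',round(s['clock'],2),'safe pos',((s['eef_pos']-O)@RS).round(2),'F safe',(s['force']@RS).round(2),'w',round(s['width'],1))
    print('shift',sh.round(2),'turn',rv.round(2))
E
python3 - <<'E'
from h import *
goto((9,100,140)); print(s2w((9,100,140)))
E
```

```text
t 0.1 safe pos [-366.69 -656.34  230.46] F safe [-0.5   0.31  0.12] w 85.1
shift [-591.1  -602.99   91.5 ] turn [ 0.02  0.1  19.15]
[598.49811809  93.92029486 140.        ]
```

Emit:
{"fn": "arm_command", "kwargs": {"rows": [[[-591,-603,91,0,0,19.2],[-591,-603,91,0,0,19.2],[-591,-603,91,0,0,19.2],[-591,-603,91,0,0,19.2],[-591,-603,91,0,0,19.2],[-591,-603,91,0,0,19.2],[-591,-603,91,0,0,19.2],[-591,-603,91,0,0,19.2],[-591,-603,91,0,0,19.2],[-591,-603,91,0,0,19.2],[-591,-603,91,0,0,19.2],[-591,-603,91,0,0,19.2],[-591,-603,91,0,0,19.2],[-591,-603,91,0,0,19.2],[-591,-603,91,0,0,19.2],[-591,-603,91,0,0,19.2],[-591,-603,91,0,0,19.2],[-591,-603,91,0,0,19.2],[-591,-603,91,0,0,19.2],[-591,-603,91,0,0,19.2]]], "claw": -1}}

```text
clock: 1.77
eef_pos: [591.0, 81.6, 141.5]
tool_rot: [3.141, -0.0, -1.654]
force: [1.1, -0.8, -0.6]
width: 0.1
```

Run:
```python
from h import *
goto((9,100,140))
```

```text
t 1.77 safe pos [  2.55  87.12 141.49] F safe [ 1.15 -0.68 -0.6 ] w 0.1
shift [-12.88  -6.45   1.48] turn [ 0.04 -0.01 -0.03]
```

Emit:
{"fn": "arm_command", "kwargs": {"rows": [[[-6,-3,15,0,0,0],[-6,-3,20,0,0,0],[-6,-3,20,0,0,0],[-6,-3,20,0,0,0]]]}}

```text
clock: 2.1
eef_pos: [593.2, 83.7, 121.7]
tool_rot: [3.14, -0.002, -1.656]
force: [-0.4, -1.1, 0.3]
width: -0.1
```

Run:
```python
from h import *
from cell import get_image
goto((9,100,120))
d=get_image("scene"); np.savez("pics/scene1.npz",**d); cv2.imwrite("pics/scene1.png",cv2.resize(d["pixels"][100:320,90:400,::-1],None,fx=2.5,fy=2.5))
```

```text
t 2.1 safe pos [  4.56  89.43 121.66] F safe [-0.3  -1.11  0.28] w -0.1
shift [-10.59  -4.42   1.63] turn [ 0.09 -0.09 -0.14]
```

View pics/scene1.png

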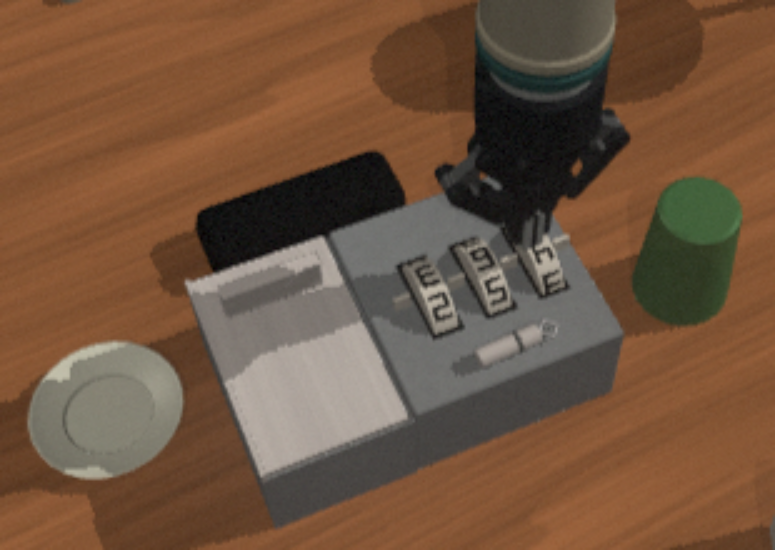

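Emit:
{"fn": "arm_command", "kwargs": {"rows": [[[-10.5,-4.5,0,0,0,0],[-10.5,-4.5,3,0,0,0],[-10.5,-4.5,6,0,0,0],[-10.5,-4.5,6,0,0,0],[-10.5,-4.5,6,0,0,0],[-10.5,-4.5,6,0,0,0]]]}}

```text
clock: 2.65
eef_pos: [599.3, 95.0, 116.0]
tool_rot: [3.141, -0.0, -1.655]
force: [-0.2, 0.3, 0.5]
width: 0.2
```

Run:
```python
from h import *
goto((9,100,110))
```

```text
t 2.65 safe pos [  9.69 101.17 116.04] F safe [-0.19  0.27  0.52] w 0.2
shift [1.17 0.69 6.04] turn [ 0.01 -0.01 -0.08]
```

Emit:
{"fn": "arm_command", "kwargs": {"rows": [[[1,0,3,0,0,0],[1,0,4,0,0,0],[1,0,4,0,0,0]]]}}

```text
clock: 2.9
eef_pos: [599.0, 94.1, 111.7]
tool_rot: [3.141, -0.0, -1.654]
force: [-0.1, 0.4, 0.5]
width: -0.1
```

Emit:
{"fn": "arm_command", "kwargs": {"rows": [[[0,0,1,0,0,0],[0,0,1,0,0,0],[0,0,1,0,0,0]]]}}

```text
clock: 3.15
eef_pos: [599.3, 94.4, 111.0]
tool_rot: [3.142, 0.0, -1.654]
force: [-0.6, 0.5, 0.9]
width: 0.0
```

Emit:
{"fn": "arm_command", "kwargs": {"rows": [[[0,0,1,0,0,0],[0,0,1,0,0,0],[0,0,1,0,0,0]]]}}

```text
clock: 3.4
eef_pos: [599.3, 94.4, 110.0]
tool_rot: [3.142, -0.0, -1.654]
force: [-0.2, 0.5, -0.2]
width: -0.1
```

Emit:
{"fn": "arm_command", "kwargs": {"rows": [[[0,0,1,0,0,0],[0,0,1,0,0,0],[0,0,1,0,0,0]]]}}

```text
clock: 3.65
eef_pos: [599.3, 94.4, 109.0]
tool_rot: [3.141, -0.0, -1.654]
force: [0.1, 0.0, 0.6]
width: 0.0
```

Emit:
{"fn": "arm_command", "kwargs": {"rows": [[[0,0,1,0,0,0],[0,0,1,0,0,0],[0,0,1,0,0,0]]]}}

```text
clock: 3.9
eef_pos: [599.3, 94.4, 108.0]
tool_rot: [3.142, -0.0, -1.654]
force: [0.0, 1.5, -0.7]
width: 0.1
```

Emit:
{"fn": "arm_command", "kwargs": {"rows": [[[0,0,1,0,0,0],[0,0,1,0,0,0],[0,0,1,0,0,0]]]}}

```text
clock: 4.15
eef_pos: [599.4, 94.4, 107.0]
tool_rot: [-3.141, 0.0, -1.654]
force: [-0.2, -1.2, -0.1]
width: -0.3
```

Emit:
{"fn": "arm_command", "kwargs": {"rows": [[[0,0,1,0,0,0],[0,0,1,0,0,0],[0,0,1,0,0,0]]]}}

```text
clock: 4.4
eef_pos: [599.5, 94.4, 106.3]
tool_rot: [-3.141, 0.0, -1.654]
force: [-0.9, -0.2, 3.4]
width: 0.1
```

Emit:
{"fn": "arm_command", "kwargs": {"rows": [[[0,0,1.2,0,0,0],[0,0,1.2,0,0,0],[0,0,1.2,0,0,0]]]}}

```text
clock: 4.65
eef_pos: [599.6, 94.4, 105.4]
tool_rot: [-3.141, 0.0, -1.654]
force: [-0.7, -1.0, 6.6]
width: -0.2
```

Emit:
{"fn": "arm_command", "kwargs": {"rows": [[[0,0,0.3,0,0,0],[0,1.5,0.3,0,0,0],[0,3,0.3,0,0,0],[0,4.5,0.3,0,0,0],[0,6,0.3,0,0,0],[0,7.5,0.3,0,0,0],[0,9,0.3,0,0,0],[0,9,0.3,0,0,0]]]}}

```text
clock: 5.32
eef_pos: [592.8, 95.0, 105.8]
tool_rot: [-3.136, 0.001, -1.654]
force: [1.9, -0.9, 6.5]
width: 0.5
```

Run:
```python
from h import *
goto((-9,100,105))
```

```text
t 5.32 safe pos [  3.22 100.57 105.82] F safe [ 1.94 -0.77  6.51] w 0.5
shift [ 0.59 12.22  0.75] turn [-0.31  0.04 -0.07]
```

Emit:
{"fn": "arm_command", "kwargs": {"rows": [[[0,1.5,0.1,0,0,0],[0,3,0.1,0,0,0],[0,4.5,0.1,0,0,0],[0,6,0.1,0,0,0],[0,7.5,0.1,0,0,0],[0,9,0.1,0,0,0],[0,9,0.1,0,0,0]]]}}

```text
clock: 5.9
eef_pos: [583.9, 95.7, 105.7]
tool_rot: [-3.136, 0.001, -1.654]
force: [2.0, -0.6, 6.0]
width: 0.2
```

Run:
```python
from h import *
from cell import get_image
goto((-9,100,105))
d=get_image("scene"); np.savez("pics/scene2.npz",**d); cv2.imwrite("pics/scene2.png",cv2.resize(d["pixels"][150:270,200:380,::-1],None,fx=4,fy=4,interpolation=cv2.INTER_CUBIC))
```

```text
t 5.9 safe pos [ -5.7  100.58 105.74] F safe [ 2.06 -0.4   5.97] w 0.2
shift [0.59 3.3  0.72] turn [-0.32  0.04 -0.07]
```

View pics/scene2.png

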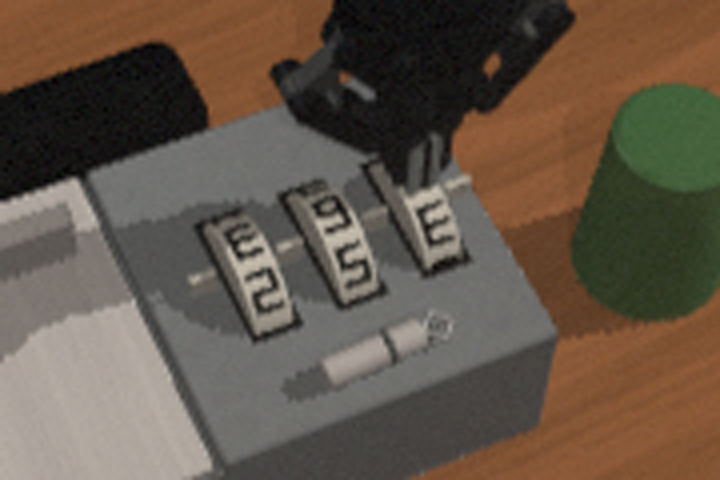

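Run:
```python
from h import *
sheet(["scene0","scene2"],[106.8,107,107],"pics/uw2.png",[O,O])
```

```text
(no output)
```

View pics/uw2.png

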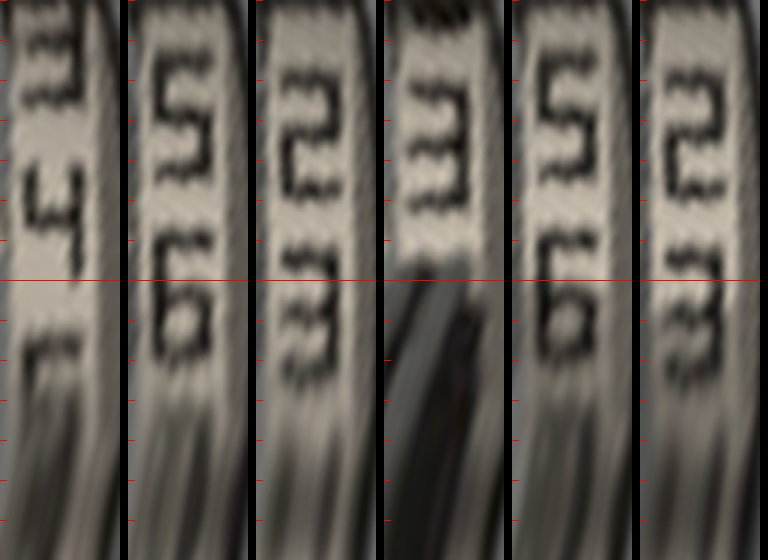

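Emit:
{"fn": "arm_command", "kwargs": {"rows": [[[0,1.5,0,0,0,0],[0,3,0,0,0,0],[0,3,0,0,0,0],[0,3,-4,0,0,0],[0,3,-8,0,0,0],[0,-8,-8,0,0,0],[0,-17,-8,0,0,0],[0,-17,-8,0,0,0],[0,-17,-8,0,0,0]]]}}

```text
clock: 6.7
eef_pos: [597.8, 94.4, 112.1]
tool_rot: [3.14, -0.0, -1.654]
force: [-0.2, -0.1, -0.6]
width: -0.1
```

Run:
```python
from h import *
from cell import get_image
goto((9,100,105))
for n in ("scene","top"):
  d=get_image(n); np.savez(f"pics/{n}3.npz",**d)
sheet(["scene3","top3"],[106.8,107,107],"pics/uw3.png",[O,O])
```

```text
t 6.7 safe pos [  8.21 100.45 112.11] F safe [-0.14 -0.16 -0.58] w -0.1
shift [ 0.45 -0.8   7.1 ] turn [ 0.07 -0.01 -0.06]
```

View pics/uw3.png

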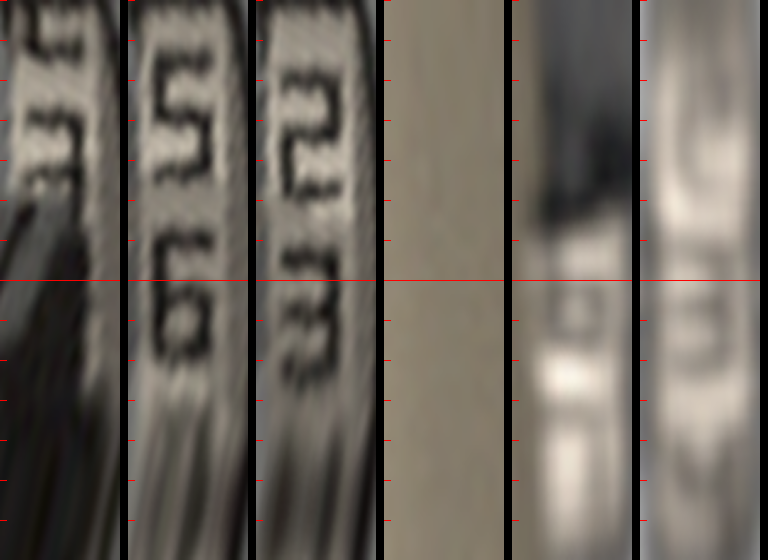

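Emit:
{"fn": "arm_command", "kwargs": {"rows": [[[0,0,4,0,0,0],[0,0,6,0,0,0],[0,0,7,0,0,0],[0,0,7.8,0,0,0],[0,0,7.8,0,0,0],[0,0,7.8,0,0,0]]]}}

```text
clock: 7.3
eef_pos: [598.0, 94.6, 105.4]
tool_rot: [3.141, 0.0, -1.654]
force: [-1.5, 0.3, 8.1]
width: -0.5
```

Emit:
{"fn": "arm_command", "kwargs": {"rows": [[[0,1.5,0.2,0,0,0],[0,3,0.2,0,0,0],[0,4.5,0.2,0,0,0],[0,6,0.2,0,0,0],[0,7.5,0.2,0,0,0],[0,9,0.2,0,0,0],[0,9,0.2,0,0,0]]]}}

```text
clock: 7.88
eef_pos: [591.6, 95.1, 105.8]
tool_rot: [-3.136, 0.001, -1.654]
force: [1.8, -0.3, 5.7]
width: 0.1
```

Emit:
{"fn": "arm_command", "kwargs": {"rows": [[[0,1.5,0,0,0,0],[0,3,0,0,0,0],[0,4.5,0,0,0,0],[0,6,0,0,0,0],[0,7.5,0,0,0,0],[0,7.5,0,0,0,0],[0,7.5,0,0,0,0]]]}}

```text
clock: 8.47
eef_pos: [584.2, 95.7, 105.8]
tool_rot: [-3.136, 0.001, -1.654]
force: [1.3, -0.2, 6.0]
width: 0.0
```

Run:
```python
from h import *
from cell import get_image
goto((9,100,105))
for n in ("scene",):
  d=get_image(n); np.savez(f"pics/{n}4.npz",**d)
sheet(["scene4"],[106.8,107,107],"pics/uw4.png",[O,O])
```

```text
t 8.47 safe pos [ -5.41 100.64 105.78] F safe [ 1.32 -0.06  6.05] w 0.0
shift [  0.62 -14.4    0.85] turn [-0.3   0.04 -0.07]
```

View pics/uw4.png

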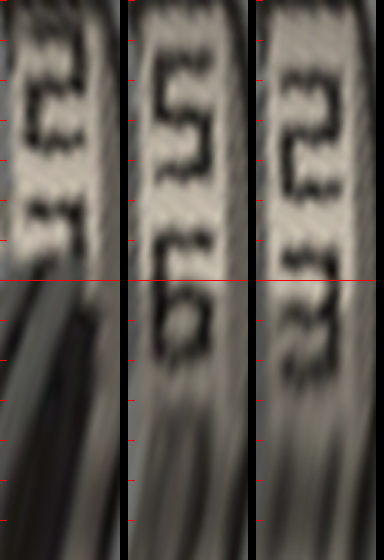

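Emit:
{"fn": "arm_command", "kwargs": {"rows": [[[0,1.5,0,0,0,0],[0,1.5,0,0,0,0],[0,1.5,-3,0,0,0],[0,1.5,-8,0,0,0],[0,1.5,-30,0,0,0],[0,30,-60,0,0,0],[0,70,-60,0,0,0],[0,90,-60,0,0,0],[0,90,-60,0,0,0]]]}}

```text
clock: 9.27
eef_pos: [485.9, 103.8, 164.5]
tool_rot: [3.135, -0.001, -1.652]
force: [-0.9, -0.0, -0.8]
width: -0.2
```

```bash
cat > look.py <<'E'
import sys
from h import *
from cell import get_image
k=sys.argv[1]; tops=[float(x) for x in sys.argv[2:5]] or [107]*3
goto((0,0,105))
for n in ("scene","top"):
  d=get_image(n); np.savez(f"pics/{n}{k}.npz",**d)
sheet([f"scene{k}",f"top{k}"],tops,f"pics/uw{k}.png",[O,O])
E
python3 look.py 5 106.8 107 107
```

```text
t 9.27 safe pos [-104.04  100.57  164.52] F safe [-0.94 -0.1  -0.8 ] w -0.2
shift [ 100.65 -104.35   58.85] turn [ 0.4  -0.03  0.06]
```

View pics/uw5.png

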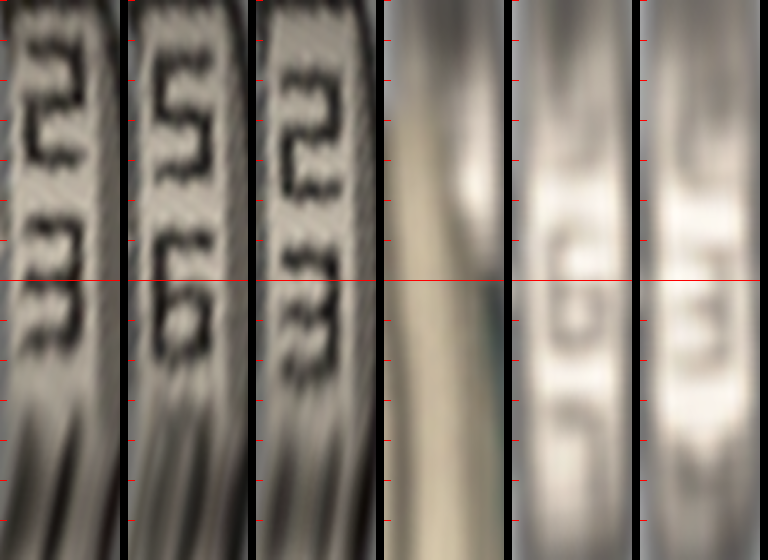

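```bash
cat > ext.py <<'E'
import sys
from h import *
def meas(n,tops):
    d=load(n)
    for y,t in zip((100,60,20),tops):
        g=cv2.cvtColor(unwrap(d,y,t),cv2.COLOR_BGR2GRAY).astype(float)[:, 10:38]
        p=np.percentile(g,15,axis=1); p=cv2.GaussianBlur(p[:,None],(1,0) if 0 else (1,3),0)[:,0]
        bg=np.percentile(g,85,axis=1); q=bg-p
        th=0.5*np.percentile(q[20:110],90)
        a=70-np.arange(len(q)); cr=[]
        for i in range(len(q)-1):
            if (q[i]-th)*(q[i+1]-th)<0: cr.append((round(float(a[i]-(q[i]-th)/(q[i]-q[i+1])),1),'+' if q[i+1]>th else '-'))
        print(n,y,th.round(0),[f"{s}{x}" for x,s in cr])
for n in sys.argv[1].split(','): meas(n,[106.8,106.45,106.5])
E
python3 ext.py scene0,scene5,top0,top5
```

```text
scene0 100 44.0 ['+68.2', '-59.6', '+57.7', '-46.6', '+29.7', '-14.4', '+13.4', '-0.9', '+-16.5', '--25.7', '+-40.2']
scene0 60 50.0 ['+52.6', '-43.4', '+38.9', '-26.0', '+7.5', '--4.1', '+-5.7', '--17.9', '+-20.4', '--21.3']
scene0 20 44.0 ['+47.9', '-35.8', '+34.9', '-23.7', '+22.3', '-20.3', '+6.0', '--21.6', '+-22.8', '--28.2']
scene5 100 46.0 ['+57.9', '-46.8', '+42.8', '-27.9', '+15.9', '--19.0', '+-34.8']
scene5 60 53.0 ['+52.5', '-43.6', '+39.1', '-25.9', '+7.3', '--3.8', '+-5.8', '--17.8', '+-19.9', '--21.1']
scene5 20 45.0 ['+47.8', '-36.1', '+34.9', '-24.0', '+22.0', '-19.4', '+6.0', '--21.5', '+-23.2', '--28.2']
top0 100 30.0 ['-51.3', '+31.4', '-22.0', '+19.3', '-10.0', '+-15.2', '--25.2', '+-28.6', '--43.2']
top0 60 19.0 ['-45.4', '+39.6', '-27.6', '+15.5', '--19.3', '+-29.9', '--69.8']
top0 20 26.0 ['+56.4', '-40.1', '+35.4', '-27.0', '+7.5', '--20.7', '+-37.8', '--45.4', '+-53.7']
top5 100 33.0 ['+62.5', '-50.1', '+47.3']
top5 60 19.0 ['-45.4', '+39.8', '-27.2', '+15.4', '--19.5', '+-29.4']
top5 20 26.0 ['+56.5', '-39.8', '+35.3', '-26.5', '+7.7', '--20.9', '+-37.8', '--45.2', '+-51.9']
```

Emit:
{"fn": "arm_command", "kwargs": {"rows": [[[40,-48,10,0,0,0],[80.5,-95,30,0,0,0],[80.5,-95,45,0,0,0],[80.5,-95,52,0,0,0],[80.5,-95,54,0,0,0],[80.5,-95,54,0,0,0],[80.5,-95,54,0,0,0]]]}}

```text
clock: 9.95
eef_pos: [579.6, 16.6, 110.3]
tool_rot: [3.14, 0.001, -1.653]
force: [0.1, -0.3, 0.3]
width: 0.2
```

Run:
```python
from h import *
goto((-9,20,105))
```

```text
t 9.95 safe pos [ -3.5   21.38 110.29] F safe [ 0.14 -0.27  0.35] w 0.2
shift [1.39 5.49 5.3 ] turn [0.08 0.05 0.02]
```

Emit:
{"fn": "arm_command", "kwargs": {"rows": [[[1.4,5.5,0,0,0,0],[1.4,5.5,1.5,0,0,0],[1.4,5.5,1.5,0,0,0],[1.4,5.5,1.5,0,0,0]]]}}

```text
clock: 10.28
eef_pos: [574.5, 15.0, 109.6]
tool_rot: [-3.141, 0.0, -1.653]
force: [0.8, -0.1, -1.1]
width: 0.1
```

Emit:
{"fn": "arm_command", "kwargs": {"rows": [[[0,0,1,0,0,0],[0,0,1,0,0,0],[0,0,1,0,0,0]]]}}

```text
clock: 10.53
eef_pos: [574.6, 14.4, 108.0]
tool_rot: [-3.141, 0.0, -1.654]
force: [0.4, 0.6, 0.6]
width: -0.1
```

Emit:
{"fn": "arm_command", "kwargs": {"rows": [[[0,0,1,0,0,0],[0,0,1,0,0,0],[0,0,1,0,0,0]]]}}

```text
clock: 10.78
eef_pos: [574.5, 14.2, 106.8]
tool_rot: [3.141, -0.0, -1.654]
force: [0.0, 0.5, 0.4]
width: 0.0
```

Run:
```python
from h import *
goto((-9,20,105))
```

```text
t 10.78 safe pos [ -8.36  18.62 106.81] F safe [0.   0.47 0.4 ] w 0.0
shift [-1.38  0.64  1.81] turn [ 0.01 -0.   -0.06]
```

Emit:
{"fn": "arm_command", "kwargs": {"rows": [[[-1,0,1,0,0,0],[-1,0,1,0,0,0],[-1,0,1,0,0,0]]]}}

```text
clock: 11.03
eef_pos: [574.8, 14.8, 106.1]
tool_rot: [-3.141, -0.0, -1.655]
force: [-0.8, -1.2, 3.4]
width: 0.2
```

Emit:
{"fn": "arm_command", "kwargs": {"rows": [[[0,0,0.8,0,0,0],[0,0,0.8,0,0,0],[0,0,0.8,0,0,0]]]}}

```text
clock: 11.28
eef_pos: [574.8, 14.8, 105.5]
tool_rot: [-3.141, -0.0, -1.655]
force: [-1.3, -1.2, 5.2]
width: -0.1
```

Emit:
{"fn": "arm_command", "kwargs": {"rows": [[[0,0,0.3,0,0,0],[0,-1.5,0.3,0,0,0],[0,-3,0.3,0,0,0],[0,-4.5,0.3,0,0,0],[0,-6,0.3,0,0,0],[0,-7.5,0.3,0,0,0],[0,-7.5,0.3,0,0,0]]]}}

```text
clock: 11.87
eef_pos: [581.8, 14.2, 105.2]
tool_rot: [3.141, -0.0, -1.654]
force: [-2.9, -1.8, 6.7]
width: 0.1
```

Emit:
{"fn": "arm_command", "kwargs": {"rows": [[[0,-1.5,0,0,0,0],[0,-3,0,0,0,0],[0,-4.5,0,0,0,0],[0,-6,0,0,0,0],[0,-7.5,0,0,0,0],[0,-9,0,0,0,0],[0,-9,0,0,0,0]]]}}

```text
clock: 12.45
eef_pos: [590.8, 13.4, 105.2]
tool_rot: [3.141, -0.0, -1.654]
force: [-2.5, -1.4, 6.6]
width: 0.1
```

Emit:
{"fn": "arm_command", "kwargs": {"rows": [[[0,0,-3,0,0,0],[0,0,-8,0,0,0],[0,9,-8,0,0,0],[0,16,-8,0,0,0],[0,16,-8,0,0,0],[0,16,-8,0,0,0]]]}}

```text
clock: 12.95
eef_pos: [574.8, 15.6, 112.8]
tool_rot: [3.141, 0.0, -1.654]
force: [0.4, 0.0, -0.3]
width: -0.2
```

```bash
python3 look.py 6 106.8 106.45 106.7; python3 ext.py scene6
```

```text
t 12.95 safe pos [ -8.14  20.03 112.82] F safe [ 0.44  0.07 -0.32] w -0.2
shift [20.03 -8.15  7.81] turn [ 0.02  0.02 -0.03]
scene6 100 46.0 ['+57.6', '-46.3', '+43.0', '-28.2', '+16.0', '--19.2', '+-34.8']
scene6 60 52.0 ['+52.8', '-43.2', '+39.2', '-25.8', '+7.4', '--3.9', '+-5.9', '--17.8']
scene6 20 45.0 ['+62.4', '-53.6', '+50.6', '-47.6', '+35.3', '-32.4', '+31.8', '-4.1', '+3.8', '-2.8', '+-2.4', '--4.6', '+-9.4', '--15.2', '+-22.1']
```

View pics/uw6.png

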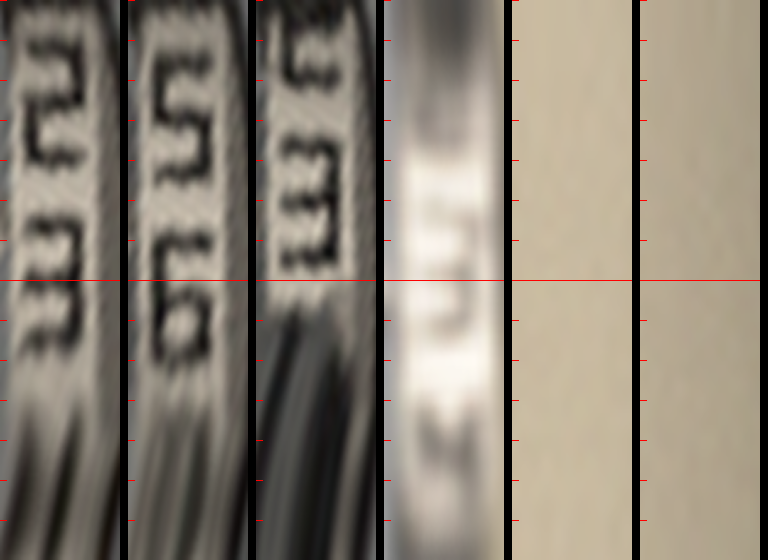

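Emit:
{"fn": "arm_command", "kwargs": {"rows": [[[0,0,4,0,0,0],[0,0,6,0,0,0],[0,0,7.5,0,0,0],[0,0,8,0,0,0],[0,0,8,0,0,0],[0,0,8,0,0,0]]]}}

```text
clock: 13.55
eef_pos: [575.5, 15.2, 105.3]
tool_rot: [-3.141, 0.0, -1.654]
force: [-1.5, 0.2, 4.9]
width: 0.2
```

Emit:
{"fn": "arm_command", "kwargs": {"rows": [[[0,-1.5,0,0,0,0],[0,-3,0,0,0,0],[0,-4.5,0,0,0,0],[0,-6,0,0,0,0],[0,-7.5,0,0,0,0],[0,-9,0,0,0,0],[0,-10.5,0,0,0,0],[0,-12,0,0,0,0],[0,-12.3,0,0,0,0],[0,-12.3,0,0,0,0]]]}}

```text
clock: 14.38
eef_pos: [587.0, 14.3, 105.2]
tool_rot: [3.141, 0.0, -1.654]
force: [-2.3, -0.2, 7.6]
width: -0.1
```

Emit:
{"fn": "arm_command", "kwargs": {"rows": [[[0,0,-3,0,0,0],[0,0,-8,0,0,0],[0,30,-30,0,0,0],[0,70,-40,0,0,0],[0,110,-40,0,0,0],[0,130,-40,0,0,0],[0,130,-40,0,0,0]]]}}

```text
clock: 14.97
eef_pos: [451.9, 25.3, 145.0]
tool_rot: [3.135, -0.0, -1.653]
force: [-0.7, 0.1, -0.0]
width: -0.5
```

```bash
python3 look.py 7 106.8 106.45 106.7; python3 ext.py scene7,top7
```

```text
t 14.97 safe pos [-131.42   19.51  144.96] F safe [-0.71  0.05 -0.01] w -0.5
shift [  19.47 -131.67   39.15] turn [ 0.36 -0.01 -0.01]
scene7 100 46.0 ['+58.0', '-46.8', '+43.0', '-28.1', '+16.2', '--19.4', '+-35.3']
scene7 60 53.0 ['+52.5', '-43.4', '+38.9', '-25.9', '+7.5', '--3.8', '+-6.0', '--17.7', '+-20.1', '--21.2']
scene7 20 45.0 ['+54.0', '-25.9', '+9.1', '--4.1', '+-7.2', '--20.3', '+-38.8']
top7 100 21.0 ['-49.5', '+45.3', '-34.2', '+16.0', '--13.7', '+-29.5', '--39.8', '+-40.2', '--64.1']
top7 60 19.0 ['-45.5', '+39.9', '-27.2', '+15.4', '--19.2', '+-30.6']
top7 20 38.0 ['+55.0', '-27.6', '+8.4', '-2.1', '+-2.1', '--10.3', '+-37.3', '--45.6']
```

View pics/uw7.png

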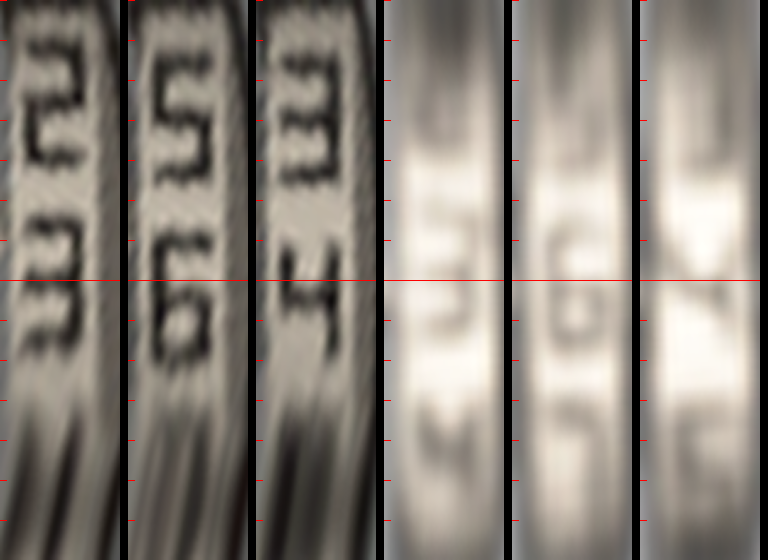

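Emit:
{"fn": "arm_command", "kwargs": {"rows": [[[-20,-30,0,0,0,0],[-45,-70,0,0,0,0],[-80,-110,5,0,0,0],[-80,-131,15,0,0,0],[-80,-131,28,0,0,0],[-80,-131,32,0,0,0],[-80,-131,32,0,0,0],[-80,-131,32,0,0,0]]]}}

```text
clock: 15.73
eef_pos: [594.5, 93.0, 112.6]
tool_rot: [3.14, -0.001, -1.655]
force: [0.6, -0.2, -0.0]
width: -0.4
```

Run:
```python
from h import *
goto((0,100,105))
```

```text
t 15.73 safe pos [  5.06  98.75 112.57] F safe [ 0.61 -0.12 -0.01] w -0.4
shift [-1.24  5.06  7.57] turn [ 0.08 -0.05 -0.11]
```

Emit:
{"fn": "arm_command", "kwargs": {"rows": [[[-1,2,3,0,0,0],[-1,2,5,0,0,0],[-1,2,5,0,0,0],[-1,2,5,0,0,0]]]}}

```text
clock: 16.07
eef_pos: [593.1, 94.9, 108.3]
tool_rot: [-3.141, 0.0, -1.654]
force: [0.8, -0.2, 0.3]
width: -0.2
```

Emit:
{"fn": "arm_command", "kwargs": {"rows": [[[0,0,1,0,0,0],[0,0,1,0,0,0],[0,0,1,0,0,0]]]}}

```text
clock: 16.32
eef_pos: [593.3, 95.0, 107.0]
tool_rot: [-3.141, 0.0, -1.654]
force: [-0.1, -0.4, 0.5]
width: -0.2
```

Emit:
{"fn": "arm_command", "kwargs": {"rows": [[[0,0,1,0,0,0],[0,0,2.2,0,0,0],[0,0,2.3,0,0,0],[0,0,2.3,0,0,0]]]}}

```text
clock: 16.65
eef_pos: [593.4, 95.0, 105.4]
tool_rot: [-3.141, 0.0, -1.654]
force: [-1.8, -0.5, 7.9]
width: 0.0
```

Emit:
{"fn": "arm_command", "kwargs": {"rows": [[[0,1,0.1,0,0,0],[0,2,0.2,0,0,0],[0,3,0.2,0,0,0],[0,3.5,0.2,0,0,0],[0,3.5,0.2,0,0,0]]]}}

```text
clock: 17.07
eef_pos: [592.4, 95.1, 105.8]
tool_rot: [-3.136, 0.001, -1.654]
force: [2.4, -1.0, 5.3]
width: 0.1
```

Emit:
{"fn": "arm_command", "kwargs": {"rows": [[[0,0.5,0,0,0,0],[0,0.5,0,0,0,0],[0,0.5,-3,0,0,0],[0,0.5,-8,0,0,0],[0,30,-30,0,0,0],[0,70,-40,0,0,0],[0,110,-40,0,0,0],[0,140,-40,0,0,0],[0,140,-40,0,0,0]]]}}

```text
clock: 17.82
eef_pos: [441.2, 107.0, 144.0]
tool_rot: [3.131, -0.002, -1.651]
force: [-0.4, -0.5, -0.0]
width: 0.3
```

```bash
python3 look.py 8 106.8 106.45 106.7; python3 ext.py scene8,top8
```

```text
t 17.82 safe pos [-148.8   100.12  144.02] F safe [-0.33 -0.51 -0.02] w 0.3
shift [ 100.31 -149.03   37.63] turn [ 0.6  -0.09  0.1 ]
scene8 100 46.0 ['+54.0', '-41.3', '+40.9', '-30.4', '+10.7', '--0.9', '+-5.1', '--21.9', '+-37.4']
scene8 60 52.0 ['+52.4', '-43.8', '+39.1', '-25.9', '+7.5', '--3.8', '+-6.0', '--17.7', '+-20.6', '--21.2']
scene8 20 46.0 ['+54.2', '-53.3', '+52.9', '-41.1', '+40.7', '-26.3', '+9.1', '--4.0', '+-7.6', '--20.1', '+-40.0', '--57.6']
top8 100 22.0 ['+46.6', '-30.1', '+16.5', '--14.6', '+-31.2', '--65.8']
top8 60 20.0 ['-45.2', '+39.9', '-28.2', '+14.3', '--18.8', '+-29.4']
top8 20 37.0 ['+55.1', '-27.5', '+8.5', '-2.1', '+-1.9', '--10.3', '+-37.1', '--45.9']
```

View pics/uw8.png

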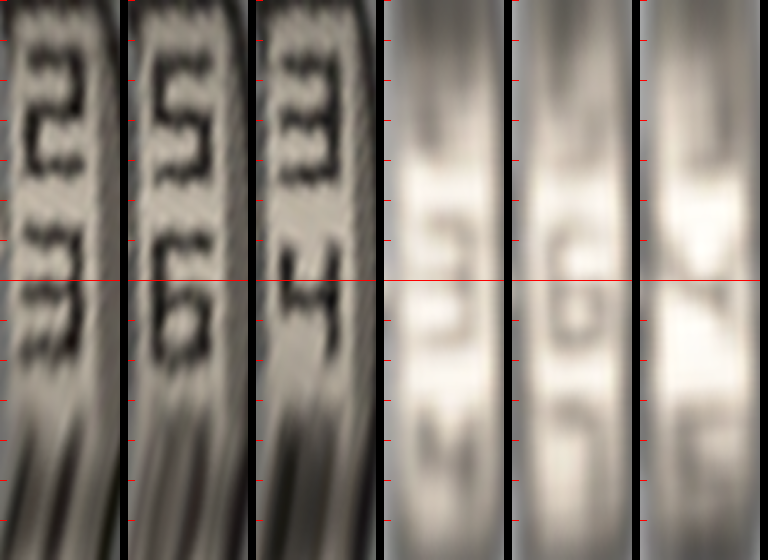

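Emit:
{"fn": "arm_command", "kwargs": {"rows": [[[30,0,0,0,0,0],[70,0,0,0,0,0],[110,-20,0,0,0,0],[150,-50,0,0,0,0],[177.5,-73,10,0,0,0],[177.5,-73,25,0,0,0],[177.5,-73,30,0,0,0],[177.5,-73,30,0,0,0]]]}}

```text
clock: 18.58
eef_pos: [507.8, -76.8, 112.8]
tool_rot: [3.139, 0.0, -1.656]
force: [1.0, 0.5, 0.8]
width: 0.2
```

Run:
```python
from h import *
goto((-73,-77.5,93))
```

```text
t 18.58 safe pos [-67.32 -77.58 112.84] F safe [0.95 0.57 0.76] w 0.2
shift [-0.06  5.62 19.86] turn [ 0.16  0.01 -0.17]
```

Emit:
{"fn": "arm_command", "kwargs": {"rows": [[[0,5,0,0,0,0],[0,5,7,0,0,0],[0,5,14,0,0,0],[0,5,18,0,0,0],[0,5,18,0,0,0],[0,5,18,0,0,0]]]}}

```text
clock: 19.08
eef_pos: [503.0, -75.2, 96.1]
tool_rot: [3.141, 0.0, -1.653]
force: [-0.8, -0.5, 0.3]
width: 0.2
```

Run:
```python
from h import *
goto((18,-77.5,93))
```

```text
t 19.08 safe pos [-72.26 -76.4   96.14] F safe [-0.79 -0.54  0.26] w 0.2
shift [  1.08 -90.26   3.1 ] turn [ 0.03  0.   -0.01]
```

Start pushing: tip 12 mm above the lid.

Emit:
{"fn": "arm_command", "kwargs": {"rows": [[[1,-3,2,0,0,0],[1,-6,2,0,0,0],[1,-9,2,0,0,0],[1,-12,2,0,0,0],[1,-15,2,0,0,0],[1,-18,2,0,0,0],[1,-21,2,0,0,0],[1,-24,2,0,0,0]]]}}

```text
clock: 19.75
eef_pos: [526.9, -78.7, 94.3]
tool_rot: [3.141, -0.0, -1.654]
force: [-2.7, -0.0, 1.1]
width: -0.3
```

Emit:
{"fn": "arm_command", "kwargs": {"rows": [[[0,-3,0,0,0,0],[0,-6,0,0,0,0],[0,-9,0,0,0,0],[0,-12,0,0,0,0],[0,-15,0,0,0,0],[0,-18,0,0,0,0],[0,-21,0,0,0,0],[0,-24,0,0,0,0],[0,-27,0,0,0,0],[0,-30,0,0,0,0],[0,-33,0,0,0,0],[0,-36,0,0,0,0],[0,-39,0,0,0,0],[0,-42,0,0,0,0],[0,-45,0,0,0,0]]]}}

```text
clock: 21.0
eef_pos: [572.1, -82.4, 94.3]
tool_rot: [3.142, -0.0, -1.654]
force: [-3.0, -0.2, 0.4]
width: -0.0
```

Run:
```python
from h import *
goto((18,-77.5,93))
```

```text
t 21.0 safe pos [ -2.81 -77.86  94.32] F safe [-2.96 -0.4   0.42] w -0.0
shift [ -0.38 -20.81   1.32] turn [ 0.   -0.   -0.05]
```

Emit:
{"fn": "arm_command", "kwargs": {"rows": [[[0,-3,0,0,0,0],[0,-6,0,0,0,0],[0,-9,0,0,0,0],[0,-12,0,0,0,0],[0,-14,0,0,0,0],[0,-16,0,0,0,0],[0,-17,0,0,0,0],[0,-17,0,0,0,0]]]}}

```text
clock: 21.67
eef_pos: [589.2, -83.8, 94.3]
tool_rot: [-3.141, -0.0, -1.654]
force: [-1.3, 0.5, -1.7]
width: -0.2
```

Emit:
{"fn": "arm_command", "kwargs": {"rows": [[[0,-1,0,0,0,0],[0,-2,0,0,0,0],[0,-2,0,0,0,0]]]}}

```text
clock: 21.92
eef_pos: [590.9, -83.9, 94.3]
tool_rot: [-3.141, -0.0, -1.654]
force: [-2.2, -0.1, 0.5]
width: 0.3
```

Emit:
{"fn": "arm_command", "kwargs": {"rows": [[[0,-1,0,0,0,0],[0,-1.5,0,0,0,0],[0,-1.5,0,0,0,0]]]}}

```text
clock: 22.17
eef_pos: [592.4, -84.1, 94.3]
tool_rot: [-3.141, -0.0, -1.654]
force: [-2.0, 0.1, -0.1]
width: -0.1
```

Emit:
{"fn": "arm_command", "kwargs": {"rows": [[[0,-1,0,0,0,0],[0,-1.5,0,0,0,0],[0,-1.5,0,0,0,0]]]}}

```text
clock: 22.42
eef_pos: [592.6, -84.0, 94.3]
tool_rot: [3.139, 0.0, -1.654]
force: [-5.1, 0.4, 3.0]
width: 0.0
```

Emit:
{"fn": "arm_command", "kwargs": {"rows": [[[0,-1,0,0,0,0],[0,-1.5,0,0,0,0],[0,-1.5,0,0,0,0]]]}}

```text
clock: 22.67
eef_pos: [592.6, -84.1, 94.3]
tool_rot: [3.136, 0.0, -1.654]
force: [-7.3, 0.9, 6.4]
width: -0.4
```

At the stop (the TCP holds at 592.6 while the force rises). Back off and check.

Emit:
{"fn": "arm_command", "kwargs": {"rows": [[[0,4,0,0,0,0],[0,10,0,0,0,0],[0,15,-20,0,0,0],[0,30,-50,0,0,0],[0,70,-70,0,0,0],[0,110,-80,0,0,0],[0,150,-80,0,0,0],[0,165,-80,0,0,0],[0,165,-80,0,0,0]]]}}

```text
clock: 23.42
eef_pos: [426.7, -70.1, 174.9]
tool_rot: [3.14, 0.001, -1.655]
force: [-1.3, 1.2, 0.4]
width: -0.1
```

```bash
python3 look.py 9 106.8 106.45 106.7; python3 ext.py scene9,top9
python3 - <<'E'
from h import *
for n in ("scene9","top9"):
    d=load(n);S=(cloud(d)-O)@RS
    q=(abs(S[...,1]+77.5)<25)&(S[...,2]>104)&(S[...,2]<113)&(abs(S[...,0])<75); print(n,'ridge x',np.median(S[q][:,0]),q.sum())
    d0=load(n[:-1]+'0'); 
    cv2.imwrite(f"pics/{n}.png",d["pixels"][:,:,::-1])
E
```

```text
t 23.42 safe pos [-148.76  -77.63  174.91] F safe [-1.41  1.13  0.37] w -0.1
shift [ -77.81 -148.77   69.7 ] turn [ 0.1   0.03 -0.08]
scene9 100 46.0 ['+54.0', '-41.4', '+40.9', '-30.9', '+26.0', '-26.0', '+10.6', '--1.3', '+-5.0', '--22.2', '+-37.2']
scene9 60 53.0 ['+52.5', '-43.6', '+38.9', '-25.8', '+7.5', '--4.0', '+-5.9', '--17.7']
scene9 20 46.0 ['+52.8', '-26.1', '+9.1', '--3.8', '+-7.9', '--20.2', '+-39.4', '--57.4']
top9 100 22.0 ['+46.7', '-30.3', '+16.5', '--14.9', '+-31.2', '--66.0']
top9 60 19.0 ['-45.4', '+39.9', '-27.4', '+15.7', '--19.3', '+-29.6', '--69.5']
top9 20 36.0 ['+55.3', '-27.3', '+8.6', '-1.8', '+-2.0', '--10.7', '+-37.0', '--46.2']
scene9 ridge x 36.37240515835641 243
top9 ridge x 34.62809436028182 117
```

View pics/uw9.png

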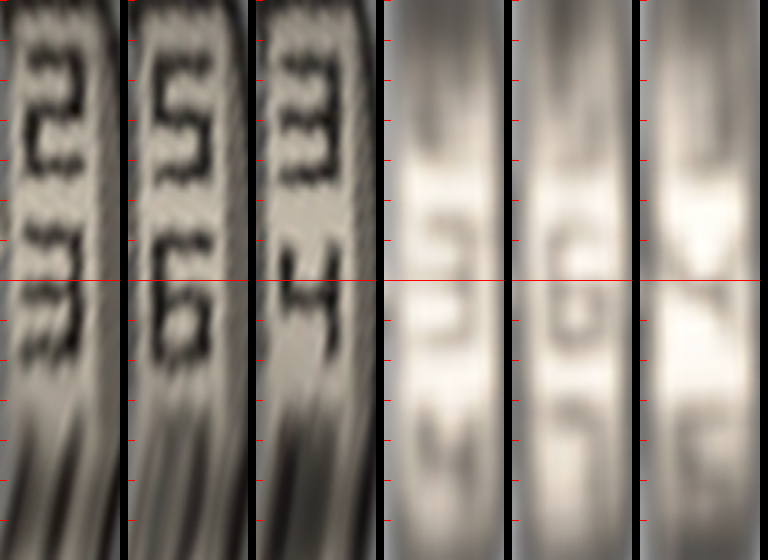

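View pics/scene9.png

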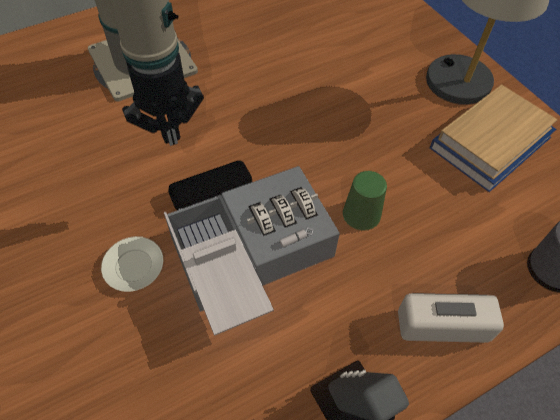

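```bash
python3 -c "
from cell import order; print(order.finish_job())"
```

```text
the job is handed in; nothing more can be done
None
```

The safe is set to 3-6-4 and the lid is fully open; I handed the job in at about 23.5 s of the 72 s allowed.

- **Wheels:** I rolled the left wheel from about 4.4 to 3 in three strokes towards the front, and the right wheel from about 2.9 to 4 in two strokes towards the back. Each call ended with the press at about 5 to 8 N. I felt the left wheel's top at about 106.8 mm and the right wheel's at about 106.7 mm. I never touched the middle wheel.
- **Code check:** In the last pictures the right 4 lines up with the middle 6 to within about 1°. The left 3 is about 1–2° short of it in the scene camera and a little more in the blurrier top camera. The middle numeral looks the same as at the start. In absolute terms both cameras read the 6 about 2–4° low, so I took the middle wheel itself as the reference.
- **Lid:** I pushed the ridge back with the fingers shut. At the end the tip stayed put while the push rose from about 2 to 7 N, so the lid was at its stop. The ridge measured 34.6 and 36.4 mm along the safe in the two cameras, against 35 mm expected for fully open. It was still open after I backed off.
- **Rest of the scene:** The tumbler, saucer, fob and glasses case look unmoved in the last picture. I judged that by eye and did not measure it. The gripper was clear of everything when I handed in.

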